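Load the thick cell into the bench charger

ROBOT

A 6-joint arm with a two-finger parallel gripper is mounted at the origin on a cart in front of the work surface, level with it; the furniture and walls round the work are solid. World frame = base frame: x ahead of the robot, y to its left, z up, the work surface at z = 0. Lengths are in m, angles in rad, forces in N, time in s.
With the tool pointing down it reaches from about 0.375 to 0.975 m from the base axis. Payload 3.8 kg.
Tool frame: the origin (TCP) lies midway between the tips of the shut fingers; the grasp point (between the pads) lies 19 mm behind it; z points along the fingers, y is the line along which they close (so a half turn about z gives the same grasp; the last joint's range is limited). The gripper opens to 85 mm and grips with 20 to 120 N. Pads are 22 mm wide; open, the fingers measure 114 mm over their backs; the gripper's body (76 mm by 85 mm) begins 54 mm behind the grasp point. The pads swing forward as they close: fully open they stand 13 mm farther back than shut.
Start: joints at [1.107, 0.264, 1.604, -0, 1.274, -0.037], TCP at [0.279, 0.614, 0.231] pointing down, gripper open.
Joint ranges: [-2.63, 2.63], [-0.94, 2.18], [0.31, 2.57], [-1.31, 4.45], [0, 2.66], [-2.55, 2.55]. Speed limits (rad/s): [2.57, 2.57, 3.14, 3.14, 3.14, 3.14].

INTERFACE

Orientations are given as a rotation vector (axis times angle).
In Python, from workcell import bot gives the robot as it stands.
- The arm moves only by the tool step_arm, never from a script. Its argument "motion" is a list of rows, each a list of 5 numbers: the finger opening in cm, from 0 to 8.54, then the shift along the tool's x, y, z in cm, then the turn about the tool's z in degrees. In form: [[claw, dx, dy, dz, twist], ...]. A call has 1 to 20 rows; each row is the pose to reach, as a shift and turn from the pose commanded when the call began, along the tool's axes at that moment; what a row does not reach only later rows make up. A row lasts 1/10 s, in which the tool goes at most 50 mm and 8.59 degrees, less where a joint would pass 70% of its speed; a pose out of reach is approached as far as the arm can. A call with a gripper value outside its range is refused whole. The fingers move at their own pace and stop on an object; "force" is the grip in N (left out, the last holds). Time passes only in rows, so rows that repeat a pose let the fingers close. It gives the time, the measured TCP pose, the force, the opening and the grip force at its end, in the units of the state.
- bot.read_state(): the state, without advancing time (a new reading comes with each control period).
- bot.read_camera(name): name is "side" or "top"; returns (picture, depth): 384x512x3 uint8, red, green, blue; 384x512 float32, m along the optical axis (not along the pixel's ray), 0 where there is no reading.
- bot.calibration(name): a dict with "mtx" (3x3 intrinsics, pixels), "origin" and "orientation" of the camera in the world. Camera axes: x right, y up, looking along -z (the intrinsics and any distortion apply to the point x, -y, -z); pixel columns grow to the right and rows downward; lengths in m; the calibration is good to about 2 mm. A picture is of the moment at which its call begins. calibration takes no time and is no camera call.
- bot.finish_job(): hands the job in; it is judged then, once.
The state is a dict: "time": time; "q": joint angles; "joint_vel": joint speeds; "joint_torque": joint torques, N m; "tool_pos": TCP position; "tcp_rot": TCP orientation; "wrist_force": force on the tool from outside, world axes, zero at the start; "torque": the same for the moment, N m; "width": opening from 0.0 (shut) to 1.0 (fully open); "grip_force": force on a finger pad.
Only numpy, scipy, OpenCV 4.12 (cv2) and the standard library are available. Lean on these libraries where they do the work, as an engineer would, in place of code of your own. Each camera call takes 0.05 s, during which the arm holds its last target. There are 200 camera calls.

TASK

Put the thick cell from the bench into the charger: flat end against the spring contact first, with the button end still raised, push the spring back gently, then press the button end down behind the lip until the cell lies level in the cradle and the spring holds it under the lip. Let go of it there, use no more force on the charger than a firm finger push (under 30 N), and leave the slim cell where it lies.

Things in the scene. Friction and masses are not known exactly. Their poses are not given: they have to be found in the camera images.
- charger: Cell charger, 184 x 84 mm, fixed. Origin: centre of its underside, on the bench; x along its bay from spring end (-x) to lipped end (+x), z up. Deck 22 mm high. A cradle on a rail carries both contacts: it is clamped anywhere within 6 mm either way along x of its middle place; that shift is NOT measured (see or feel it). The three points below are on the housing and give the middle place.
- bay_mid (a point): Where the loaded cell's origin lies if the cradle is in its middle place: 43 mm above the charger's underside, over its middle line. The level cell rests on two rods 6 mm thick, 16 mm apart, its underside 30 mm above the charger's underside; beside it fingers have room down to the deck (cradle plate 30 mm wide, 27 mm high). Loaded, the button touches the contact wall under the lip.
- spring_mid (a point): Centre of the spring contact's free face, cradle in middle place: 25 mm towards -x of the charger's origin, 43 mm high. A nickel disc 20 mm across on a coil, facing +x. Pushed to -x it yields from 2 N, 0.7 N more per mm, solid after 13.5 mm (11.5 N). Block 53.5 mm high 20.5 mm behind it. A level cell clears the lip when the disc is 10 to 13.5 mm back; let go, it springs 6 mm forward.
- lip_mid (a point): Lower edge of the lip's face, cradle in middle place: 30.5 mm towards +x of the charger's origin. A rigid lip 34 mm wide and 19 mm deep along x, 57 to 60.6 mm above the charger's underside, facing -x. The fixed contact wall is 5.5 mm beyond this face, under the lip. The loaded can lies 3 mm under the lip with 1 mm gap above it.
- cell: The thick cylindrical cell, grey wrap, 26 mm diameter, 65 mm long over all, about 92 g, lying on the bench. Origin: middle of the 62.5 mm long can, on its axis; x runs along the axis towards the button end (it may have rolled about x by any angle).
- cell_button (a point): Tip of the cell's button, 33.75 mm from the cell's origin along its x; the button is 10 mm in diameter and stands 2.5 mm out of the can.
- cell_flat (a point): Middle of the cell's flat end, 31.25 mm from its origin along -x.
- slim_cell: A slimmer cell, not wanted: 18 mm diameter, 65 mm long over all, lying on the bench. Origin on its axis at the middle; x towards its button.
There are look-alikes about, which are no part of the job. What is shaped like the cell but red or yellow is not meant.

How it is judged:
On the way:
1. the cell's flat end is in the bay and pressed against the spring contact with 3 N or more, the button end still raised (7 degrees or more) (contact force between cell and charger above 3 N and angle between cell's own x axis and vertical below 1.45 rad and x of cell_flat in the frame of charger between -0.05 and 0 m and y of cell_flat in the frame of charger between -0.008 and 0.008 m and z of cell_flat in the frame of charger below 0.06 m), for 0.1 s.
At the end, for the whole second after the job is handed in: The thick cell lies released and at rest in the charger's cradle, button towards the lipped end and under the lip, both ends' centres 43 mm (+-3 mm) above the charger's underside and within 3 mm of its middle line, clamped by the spring (2 N or more); the slim cell has moved less than 20 mm (x of cell_button in the frame of charger between 0.028 and 0.044 m and z of cell_button in the frame of charger between 0.04 and 0.046 m and z of cell_flat in the frame of charger between 0.04 and 0.046 m and y of cell_button in the frame of charger between -0.003 and 0.003 m and y of cell_flat in the frame of charger between -0.003 and 0.003 m and contact force between cell and charger above 2 N and linear speed of cell below 0.02 m/s and distance of slim_cell from where it was at the start of the episode below 0.02 m); the robot touches nothing.
It fails at once if anything presses on the charger or its contacts with more than 30 N (contact force between charger and anything else above 30 N).
It fails at once if the slim cell is moved more than 20 mm (distance of slim_cell from where it was at the start of the episode above 0.02 m).
It also fails if it takes over 51 s, if anything falls off the work surface, if the arm or the gripper's body presses on something with over 40 N, if the wrist force passes 120 N, or if a joint passes its speed limit or range.

## Working session

There is one attempt and no reset: what is moved stays moved. The work goes in short steps, Python scripts to look and compute and a tool call to move; the robot and the scene stay as the last step left them, time stands still between calls to the robot, and variables do not carry over. Pictures are saved under pics/ and viewed, at most 14 in all, crops included, and the job is handed in when it is done.

Besides the shell and the picture viewer there is one more tool, called after ">>>" by a JSON object that holds its "op" and its "data". step_arm: Moves the arm, as the interface text tells. Its arguments: {"type":"object","properties":{"motion":{"type":"array","items":{"type":"array","items":{"type":"number"}}},"force":{"type":"number"}},"required":["motion"]}

```bash
mkdir -p pics; cat > h.py <<'E'
import numpy as np, cv2
from scipy.spatial.transform import Rotation as R
from workcell import bot
def cam(n):
    im,d=bot.read_camera(n); np.savez('%s.npz'%n,im=im,d=d); return im,d
def load(n):
    z=np.load('%s.npz'%n); return z['im'],z['d']
def ori(c):
    o=np.array(c['orientation'],float)
    return o if o.shape==(3,3) else R.from_rotvec(o).as_matrix()
def pts(n,uv,z):  # z depth array
    c=bot.calibration(n);K=np.array(c['mtx']);uv=np.asarray(uv,float).reshape(-1,2);z=np.asarray(z,float).ravel()
    x=(uv[:,0]-K[0,2])/K[0,0]*z;y=(uv[:,1]-K[1,2])/K[1,1]*z
    return np.c_[x,-y,-z]@ori(c).T+np.array(c['origin'])
def cloud(n,d):
    v,u=np.mgrid[:d.shape[0],:d.shape[1]]
    return pts(n,np.c_[u.ravel(),v.ravel()],d.ravel()).reshape(*d.shape,3)
def plane(n,uv,h): # intersect ray with z=h
    c=np.array(bot.calibration(n)['origin']);p=pts(n,uv,np.ones(len(np.atleast_2d(uv))));r=p-c
    return c+r*((h-c[2])/r[:,2])[:,None]
def proj(n,P):
    c=bot.calibration(n);K=np.array(c['mtx']);p=(np.atleast_2d(P)-np.array(c['origin']))@ori(c)
    return np.c_[K[0,2]+K[0,0]*p[:,0]/-p[:,2],K[1,2]+K[1,1]*p[:,1]/p[:,2]]
def save(name,im,box=None,s=1):
    if box: im=im[box[1]:box[3],box[0]:box[2]]
    cv2.imwrite('pics/'+name,cv2.resize(im[:,:,::-1],None,fx=s,fy=s,interpolation=cv2.INTER_CUBIC))
E
python3 - <<'E'
from h import *
for n in('side','top'):
    c=bot.calibration(n);print(n,c)
a,_=cam('top');b,_=cam('side')
save('top.png',a,None,1.5);save('side.png',b,None,1.5)
s=bot.read_state();print(s)
E
```

```text
side {'mtx': array([[482.79163391,   0.        , 250.97731185],
       [  0.        , 482.79163391, 184.86359655],
       [  0.        ,   0.        ,   1.        ]]), 'origin': array([ 0.40620118, -0.91809243,  0.84809415]), 'orientation': array([ 0.77358579, -0.07133891, -0.1439912 ])}
top {'mtx': array([[455.55506508,   0.        , 255.35594963],
       [  0.        , 455.55506508, 196.37120947],
       [  0.        ,   0.        ,   1.        ]]), 'origin': array([ 0.47900021, -0.16259737,  0.99094058]), 'orientation': array([ 0.076164  , -0.05585411, -1.58589485])}
{'time': 0.1, 'q': array([ 1.10706088e+00,  2.64688330e-01,  1.60524068e+00, -2.45680718e-05,
        1.27373734e+00, -3.68960145e-02]), 'joint_vel': array([-0.00062901, -0.00185175, -0.00209245,  0.00034162, -0.00064929,
        0.00067412]), 'joint_torque': array([ 7.24890833e-04, -5.16710079e+01, -3.68589485e+01, -2.30203595e-04,
        6.43857638e-03,  2.31984262e-05]), 'tool_pos': array([0.2791522 , 0.61383186, 0.23007771]), 'tcp_rot': array([-0.66528419, -3.06983827,  0.00316448]), 'wrist_force': array([-0.25544435, -0.08332344,  0.08237955]), 'torque': array([-0.02286171,  0.00926209,  0.00646315]), 'grip_force': 0.0, 'width': 0.9961381820141145}
```

View pics/top.png

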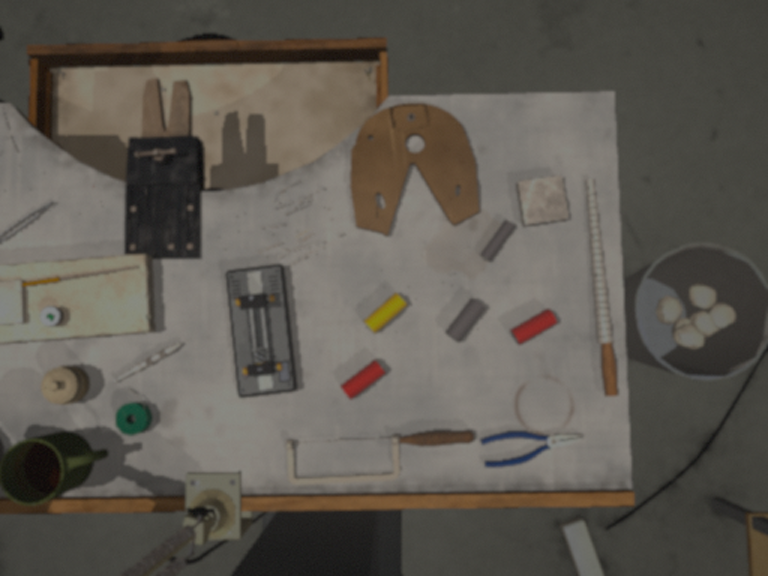

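View pics/side.png

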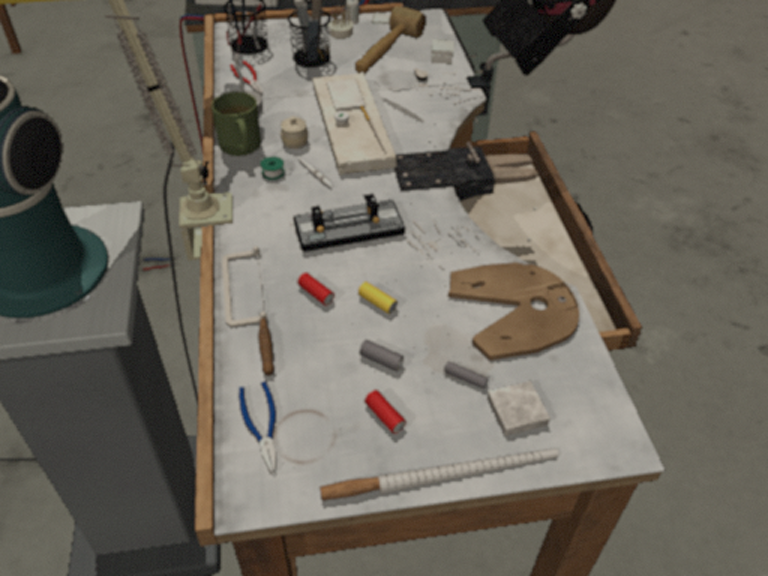

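Top view, in displayed pixels (1.5x). Grey cells are at (466,319), thick, and (497,241), slim. The look-alikes are red at (363,379) and (535,327), and yellow at (385,313). The charger is at (262,330). I choose the thick grey cell at (466,319) and check it in close crops.

```bash
python3 - <<'E'
from h import *
a,_=load('top');b,_=load('side')
f=lambda im,x0,y0,x1,y1:cv2.resize(im[y0:y1,x0:x1],(400,int(400*(y1-y0)/(x1-x0))),interpolation=cv2.INTER_CUBIC)
A=f(a,145,170,205,270);   # charger top
B=f(a,290,140,350,230); 
A=cv2.resize(A,(360,600));B=cv2.resize(B,(400,600))
save('crop1.png',np.hstack([A,B]))
C=f(b,190,120,280,170);D=f(b,230,220,335,265)
C=cv2.resize(C,(540,300));D=cv2.resize(D,(700,300))[:,:540]
save('crop2.png',np.vstack([C,D]))
E
```

```text
(no output)
```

View pics/crop1.png

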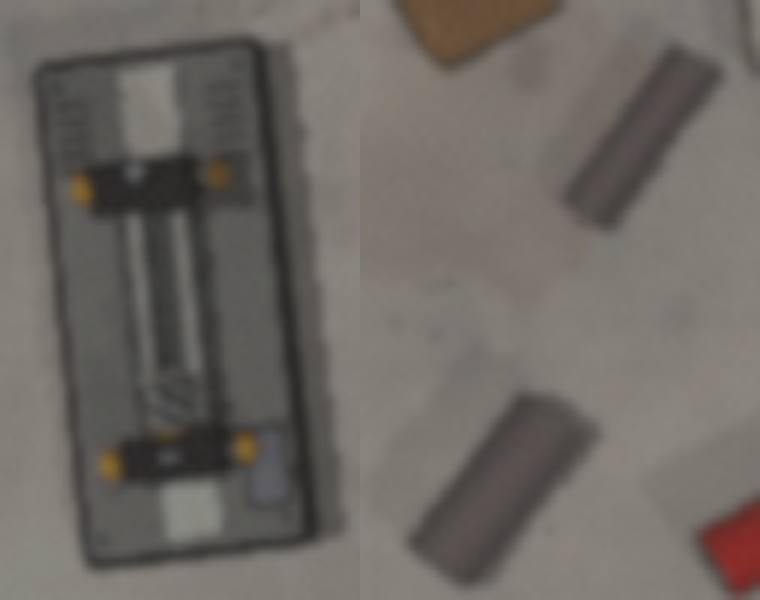

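View pics/crop2.png

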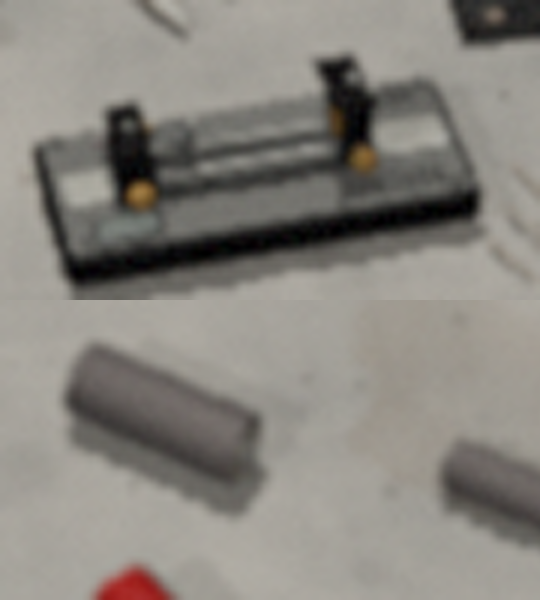

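```bash
python3 - <<'E'
from h import *
for n,box,lab in(('top',(290,192,335,235),'cell'),('side',(235,222,275,250),'cell'),('top',(315,140,350,180),'slim'),):
    im,d=load(n);P=cloud(n,d)
    print(n,'bench z',np.median(P[box[1]:box[3],box[0]:box[2],2]))
    p=P[box[1]:box[3],box[0]:box[2]].reshape(-1,3);ok=(p[:,2]>.008)&(d[box[1]:box[3],box[0]:box[2]].ravel()>0);p=p[ok]
    m=p[:,:2].mean(0);w,V=np.linalg.eigh(np.cov((p[:,:2]-m).T));ax=V[:,1]*np.sign(V[0,1])
    s=(p[:,:2]-m)@ax;t=(p[:,:2]-m)@np.array([-ax[1],ax[0]])
    print(lab,n,len(p),m,'ang',np.degrees(np.arctan2(ax[1],ax[0])),'s',s.min(),s.max(),'t',t.min(),t.max(),'zmax',np.percentile(p[:,2],98))
    for a in np.arange(-.038,.04,.002):
        k=(s>=a)&(s<a+.002)
        if k.any() and abs(a)>.024:print('  %.3f n%d t %.4f %.4f z %.4f %.4f'%(a,k.sum(),t[k].min(),t[k].max(),p[k,2].min(),p[k,2].max()))
for n,box in(('top',(145,170,205,270)),('side',(190,120,280,170))):
    im,d=load(n);P=cloud(n,d)[box[1]:box[3],box[0]:box[2]].reshape(-1,3)
    k=(P[:,2]>.017)&(P[:,2]<.0265);q=P[k]
    r=cv2.minAreaRect(q[:,:2].astype(np.float32)*1000);print(n,'deck',r,np.median(q[:,2]))
    for lo,hi in((.048,.056),(.057,.065)):
        q=P[(P[:,2]>lo)&(P[:,2]<hi)];print(lo,len(q),q.min(0) if len(q) else'',q.max(0) if len(q) else '')
E
```

```text
top bench z -0.002103161064681336
cell top 359 [ 0.52331899 -0.26660775] ang -38.76179262929594 s -0.031355625951055385 0.03394039738720393 t -0.013178825395224206 0.01232220379958226 zmax 0.025791583638137307
  -0.032 n12 t -0.0131 0.0114 z 0.0124 0.0253
  -0.030 n11 t -0.0115 0.0096 z 0.0149 0.0246
  -0.028 n11 t -0.0117 0.0112 z 0.0192 0.0238
  -0.026 n11 t -0.0104 0.0121 z 0.0116 0.0236
  0.024 n10 t -0.0108 0.0104 z 0.0160 0.0254
  0.026 n13 t -0.0128 0.0116 z 0.0139 0.0244
  0.028 n10 t -0.0100 0.0114 z 0.0165 0.0244
  0.030 n8 t -0.0117 0.0098 z 0.0169 0.0254
  0.032 n3 t -0.0046 0.0032 z 0.0128 0.0154
side bench z 0.001911279518439779
cell side 340 [ 0.52255518 -0.273035  ] ang -36.71880598335091 s -0.03374531854732173 0.03128315443982623 t -0.010506935083591622 0.015179712134806733 zmax 0.02887029091067082
  -0.034 n8 t -0.0034 0.0121 z 0.0197 0.0261
  -0.032 n8 t -0.0077 0.0039 z 0.0153 0.0276
  -0.030 n10 t -0.0071 0.0146 z 0.0114 0.0271
  -0.028 n13 t -0.0059 0.0103 z 0.0110 0.0317
  -0.026 n8 t -0.0073 0.0133 z 0.0095 0.0257
  0.024 n10 t -0.0105 0.0099 z 0.0152 0.0263
 
[... 731 characters left out ...]
52 z 0.0123 0.0167
  0.028 n1 t -0.0013 -0.0013 z 0.0122 0.0122
  0.038 n1 t -0.0183 -0.0183 z 0.0124 0.0124
top deck ((513.4207153320312, 25.000019073486328), (183.1031494140625, 83.40510559082031), 6.051329612731934) 0.020699359864216227
0.048 161 [0.45040129 0.00293045 0.04800034] [0.56184483 0.04797787 0.05596651]
0.057 130 [0.5426694  0.01208433 0.05701638] [0.56117603 0.04551486 0.06369665]
side deck ((513.4213256835938, 22.91153335571289), (183.24766540527344, 86.94709777832031), 6.450904369354248) 0.02317734692362594
0.048 87 [4.50779366e-01 1.24321559e-04 4.81239575e-02] [0.5624724  0.03426368 0.05594245]
0.057 72 [0.45400701 0.00259205 0.057035  ] [0.56290429 0.04682838 0.06494645]
```

The top depth shows the button nub (3 points at about 14 mm height) on the +x/−y end. That fixes the button direction at about −38° and the charger at about +6.2° yaw. Next I work out the approach.

```bash
cat >> h.py <<'E'
def go(pos,yaw):
    """print tool-axis shift (cm) and twist (deg); yaw = wanted world direction (deg) of the tool x axis, mod 180"""
    s=bot.read_state();M=R.from_rotvec(s['tcp_rot']).as_matrix()
    d=M.T@(np.array(pos)-s['tool_pos'])*100
    cur=np.degrees(np.arctan2(M[1,0],M[0,0]));e=(yaw-cur+90)%180-90
    print('pos',s['tool_pos'].round(4),'yaw %.2f'%cur,'tool z',M[:,2].round(3),'shift',d.round(2),'twist',round(-e,2),'(alt',round(-e+180*np.sign(e),1),') q6',s['q'][5].round(3),'F',s['wrist_force'].round(2),'grip',s['grip_force'],'w',s['width'],'t',s['time'])
E
python3 - <<'E'
from h import *
go([.525,-.2685,.10],-38.5)
# charger features in charger frame
for n,box,c in(('top',(145,170,205,270),(.5134,.025)),('side',(190,120,280,170),(.5134,.0229))):
    im,d=load(n);P=cloud(n,d)[box[1]:box[3],box[0]:box[2]].reshape(-1,3)
    a=np.radians(6.2);Q=np.c_[(P[:,:2]-c)@np.array([[np.cos(a),-np.sin(a)],[np.sin(a),np.cos(a)]]),P[:,2]]*1000
    dz=-2 if n=='top' else 1
    for nm,k in(('lip',(Q[:,2]>55+dz)&(Q[:,0]>20)&(abs(Q[:,1])<17)),('block',(Q[:,2]>45+dz)&(Q[:,0]<-30))):
        q=Q[k];print(n,nm,len(q),'x',np.percentile(q[:,0],[2,50,98]).round(1),'y',np.percentile(q[:,1],[2,50,98]).round(1),'z',np.percentile(q[:,2],[5,50,95]).round(1))
E
```

```text
pos [0.2792 0.6138 0.2301] yaw 155.54 tool z [-0.001 -0.002 -1.   ] shift [-58.91 -70.11  13.15] twist 14.04 (alt -166.0 ) q6 -0.037 F [-0.26 -0.08  0.08] grip 0.0 w 0.9961381820141145 t 0.1
top lip 147 x [30.  38.5 47.7] y [-16.    0.4  16.2] z [56.5 59.2 61.6]
top block 186 x [-62.1 -53.7 -32.1] y [-182.8   -1.3   16.2] z [ 44.6  51.5 990.9]
side lip 68 x [30.1 39.4 48.4] y [-15.5  -1.6  16.2] z [57.7 61.9 64.7]
side block 119 x [-208.2  -56.1  -32.4] y [-923.9   -4.9   16.1] z [ 47.4  55.2 848.1]
```

```bash
python3 - <<'E'
from h import *
im,d=load('side');P=cloud('side',d)
for u,v in((205,215),(195,170),(175,125),(150,70),(130,20),(120,2)):
    u,v=u/1.5,v/1.5
    w=P[int(v)-1:int(v)+2,int(u)-3:int(u)+4].reshape(-1,3);D=d[int(v)-1:int(v)+2,int(u)-3:int(u)+4].ravel()
    print(u,v,w[np.argmin(np.where(D>0,D,9))].round(3))
im,d=load('top');P=cloud('top',d)
for u,v in((205,515),(170,545),(140,565)):
    u,v=int(u/1.5),int(v/1.5);w=P[v-3:v+4,u-3:u+4].reshape(-1,3);print('top',w[w[:,2].argmax()].round(3))
E
```

```text
136.66666666666666 143.33333333333334 [0.276 0.058 0.036]
130.0 113.33333333333333 [0.267 0.077 0.122]
116.66666666666667 83.33333333333333 [0.252 0.1   0.189]
100.0 46.666666666666664 [0.227 0.138 0.273]
86.66666666666667 13.333333333333334 [0.206 0.169 0.339]
80.0 1.3333333333333333 [0.189 0.185 0.356]
top [0.277 0.082 0.12 ]
top [ 0.479 -0.163  0.991]
top [ 0.479 -0.163  0.991]
```

>>> {"op": "step_arm", "data": {"motion": [[8.5,0,0,-5,0],[8.5,0,0,-10,0],[8.5,0,0,-15,0],[8.5,0,0,-20,0],[8.5,-3,-1,-20,0],[8.5,-6,-2,-20,0],[8.5,-9,-3,-20,0],[8.5,-12,-4,-20,0],[8.5,-16,-6,-20,0],[8.5,-20,-7,-20,0],[8.5,-24,-9,-20,0],[8.5,-28,-10,-20,0],[8.5,-32,-11.5,-20,0],[8.5,-36,-13,-20,0]]}}

```text
time: 1.5
tool_pos: [0.5542, 0.3457, 0.4306]
tcp_rot: [-0.665, -3.07, 0.001]
wrist_force: [0.1, -0.2, -0.5]
width: 0.995
grip_force: 0.0
```

```bash
python3 - <<'E'
from h import *
go([.525,-.2685,.10],-38.5);s=bot.read_state();print(s['q'].round(3),s['joint_torque'].round(1))
E
```

```text
pos [0.5542 0.3457 0.4306] yaw 155.55 tool z [-0.001 -0.    -1.   ] shift [-22.78 -57.09  33.09] twist 14.05 (alt -165.9 ) q6 -0.625 F [ 0.08 -0.16 -0.49] grip 0.0 w 0.9954958305498787 t 1.5
[ 0.52   0.171  1.358  0.     1.613 -0.625] [  2.7 -49.9 -37.7  -0.1   0.2   0.7]
```

>>> {"op": "step_arm", "data": {"motion": [[8.5,-3,-4,0,0],[8.5,-6,-8,0,0],[8.5,-9,-12,0,0],[8.5,-12,-17,0,0],[8.5,-16,-22,0,0],[8.5,-20,-28,0,0],[8.5,-21,-32,0,0],[8.5,-21.5,-36,0,0],[8.5,-22,-40,0,0],[8.5,-22.3,-44,0,4],[8.5,-22.5,-48,0,8],[8.5,-22.8,-52,5,12],[7.5,-22.8,-56,10,14],[7,-22.8,-57.1,14,14],[6.5,-22.8,-57.1,18,14],[6.5,-22.8,-57.1,22,14],[6.5,-22.8,-57.1,26,14],[6.5,-22.8,-57.1,30,14],[6.5,-22.8,-57.1,30,14],[6.5,-22.8,-57.1,30,14]]}}

```text
time: 3.5
tool_pos: [0.5239, -0.2667, 0.1308]
tcp_rot: [-1.034, -2.964, -0.001]
wrist_force: [0.2, 0.1, 0.8]
width: 0.758
grip_force: 0.0
```

```bash
python3 - <<'E'
from h import *
a,_=cam('top');b,_=cam('side')
go([.525,-.2685,.002],-38.5);s=bot.read_state();print(s['q'].round(3))
x=cv2.resize(a[150:270,240:380],(700,600))
y=b[200:290,190:300]
save('above.png',np.hstack([cv2.resize(a[160:270,260:370],(400,400)),cv2.resize(b[180:290,190:300],(400,400))]))
E
```

```text
pos [ 0.5263 -0.268   0.1341] yaw 141.55 tool z [ 0.004 -0.002 -1.   ] shift [ 0.13 -0.12 13.21] twist 0.05 (alt -179.9 ) q6 -1.413 F [1.93 0.18 0.14] grip 0.0 w 0.7606702469165713 t 3.6
[-0.513  0.182  1.89  -0.     1.065 -1.413]
```

View pics/above.png

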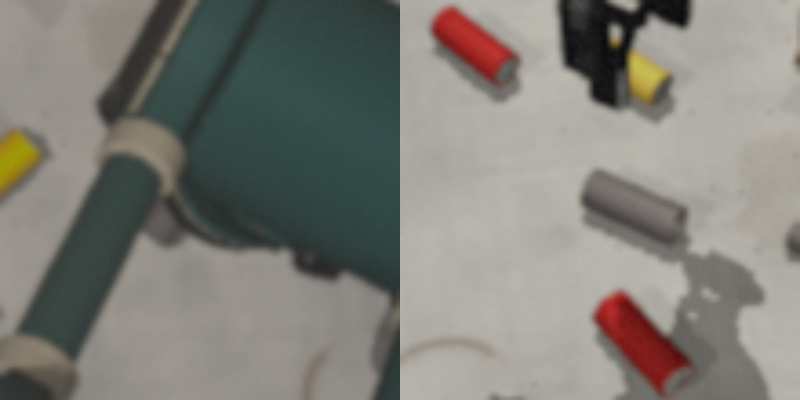

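The side crop shows the gripper directly above the thick grey cell at about (635,205), with the fingers clear of the red and yellow ones. I descend and grip.

>>> {"op": "step_arm", "data": {"motion": [[6.5,0,-0.1,4,0],[6.5,0,-0.1,8,0],[6.5,0,-0.1,11,0],[6.5,0,-0.1,12.5,0],[6.5,0,-0.1,13.1,0],[6.5,0,-0.1,13.1,0],[5,0,-0.1,13.1,0],[4,0,-0.1,13.1,0],[3,0,-0.1,13.1,0],[2,0,-0.1,13.1,0],[2,0,-0.1,13.1,0],[2,0,-0.1,13.1,0],[2,0,-0.1,13.1,0],[2,0,-0.1,13.1,0]], "force": 25}}

```text
time: 5.0
tool_pos: [0.5247, -0.2684, 0.0016]
tcp_rot: [1.034, 2.965, -0.001]
wrist_force: [-1.6, 0.5, 5.7]
width: 0.301
grip_force: 24.5
```

>>> {"op": "step_arm", "data": {"motion": [[2,0,0,-3,0],[2,0,0,-7,0],[2,0,0,-12,0],[2,2,2,-14,0],[2,4,5,-14,-5],[2,7,8,-14,-12],[2,10,11,-14,-20],[2,12.5,14,-14,-28],[2,14.5,17,-14,-36],[2,16.5,20,-14,-44],[2,18,22,-14,-44.7],[2,18.7,22.5,-14,-44.7],[2,18.7,22.5,-14,-44.7],[2,18.7,22.5,-14,-44.7]]}}

```text
time: 6.4
tool_pos: [0.5171, 0.024, 0.1401]
tcp_rot: [0.171, -3.137, 0.001]
wrist_force: [0.2, -0.7, -0.9]
width: 0.292
grip_force: 25.0
```

```bash
python3 - <<'E'
from h import *
a,_=cam('top');b,_=cam('side')
go([.5184,.0245,.08],6.2);s=bot.read_state();print(s['q'].round(3))
save('hold.png',np.hstack([cv2.resize(a[160:270,130:240],(400,400)),cv2.resize(b[70:180,180:290],(400,400))]))
P=cloud('side',load('side')[1]);g=proj('side',s['tool_pos']);print(g)
E
```

```text
pos [0.5173 0.0235 0.1402] yaw -173.83 tool z [-0. -0. -1.] shift [-0.12  0.09  6.02] twist -0.03 (alt 180.0 ) q6 -1.681 F [ 0.86 -0.12 -0.69] grip 25.015801191329956 w 0.2927322615689539 t 6.5
[-2.000e-03  4.400e-02  2.032e+00 -1.000e-03  1.065e+00 -1.681e+00]
[[232.4534732  110.26100516]]
```

View pics/hold.png

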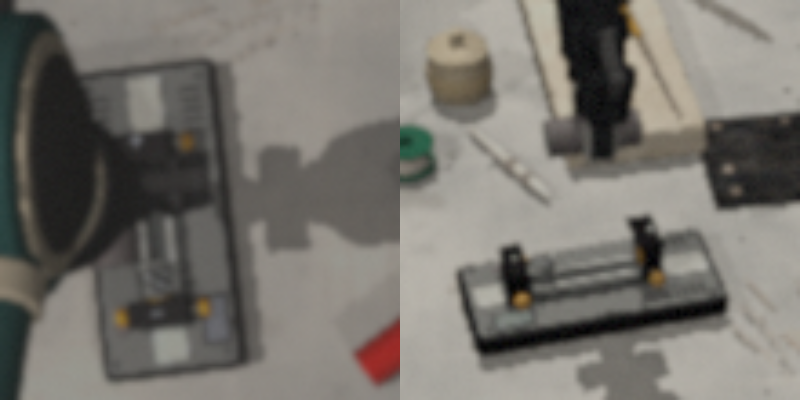

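The side crop shows the cell held level from (550,140) to (640,135), with the shut fingers at about (600,110). The charger is below, from (465,310) to (725,290). I measure the cell ends against the charger in the same camera.

```bash
python3 - <<'E'
from h import *
im,d=load('side');P=cloud('side',d)
a=np.radians(6.2);M=np.array([[np.cos(a),-np.sin(a)],[np.sin(a),np.cos(a)]])
for nm,c in(('sidecentre',(.5134,.0229)),):
    for v in range(100,119):
        row=P[v,215:256];q=(row[:,:2]-c)@M
        k=(row[:,2]>.125)&(row[:,2]<.175)&(abs(q[:,1])<.04)
        if k.any():print(v,'x %.1f..%.1f'%(q[k,0].min()*1e3,q[k,0].max()*1e3),'ymin/med %.1f %.1f'%(q[k,1].min()*1e3,np.median(q[k,1])*1e3),'z %.1f..%.1f'%(row[k,2].min()*1e3,row[k,2].max()*1e3), 'y ends',(q[k,1][[0,-1]]*1e3).round(1))
E
```

```text
100 x -6.2..33.0 ymin/med 1.2 5.8 z 163.7..164.8 y ends [12.2  1.2]
101 x -9.4..34.6 ymin/med -2.5 1.7 z 163.4..167.7 y ends [ 9.  -2.4]
102 x -24.3..33.5 ymin/med -6.3 1.1 z 160.6..167.4 y ends [ 8.3 -6.3]
103 x -28.1..33.1 ymin/med -9.1 -1.4 z 161.4..168.8 y ends [ 1.4 -8. ]
104 x -28.5..36.8 ymin/med -22.0 -6.0 z 155.4..173.2 y ends [ 0.1 -3.5]
105 x -28.1..37.0 ymin/med -24.3 -9.4 z 152.0..173.9 y ends [ 2.5 -3. ]
106 x -28.0..32.3 ymin/med -24.9 -10.5 z 154.5..170.5 y ends [  3.8 -11.1]
107 x -28.1..32.0 ymin/med -26.9 -11.4 z 153.2..168.6 y ends [  3.7 -12.4]
108 x -28.4..32.3 ymin/med -25.6 -11.1 z 148.6..166.2 y ends [  2.9 -11.2]
109 x -28.7..34.8 ymin/med -24.4 -11.2 z 139.6..162.3 y ends [ 4.5 -1.6]
110 x -28.4..13.6 ymin/med -25.1 -12.3 z 144.3..159.6 y ends [  3.8 -16.7]
111 x -28.0..13.4 ymin/med -25.2 -13.2 z 145.6..156.4 y ends [ -6.  -17.5]
112 x -28.2..13.5 ymin/med -27.0 -17.2 z 141.6..154.8 y ends [ -6.7 -17.2]
113 x -5.8..13.2 ymin/med -23.1 -18.9 z 143.6..149.8 y ends [-15.3 -18.3]
114 x -3.8..3.8 ymin/med -17.4 -16.2 z 141.1..143.3 y ends [-17.4 -16.3]
```

```bash
python3 - <<'E'
from h import *
from scipy.optimize import least_squares
im,d=load('side');P=cloud('side',d)[98:118,212:260].reshape(-1,3)
a=np.radians(6.2);M=np.array([[np.cos(a),-np.sin(a)],[np.sin(a),np.cos(a)]])
Q=np.c_[(P[:,:2]-(.5134,.0229))@M,P[:,2]]*1e3
for lo,hi in((-27,-14),(19,32)):
    q=Q[(Q[:,0]>lo)&(Q[:,0]<hi)&(Q[:,2]>138)&(Q[:,2]<172)&(abs(Q[:,1])<17)]
    r=least_squares(lambda p:np.hypot(q[:,1]-p[0],q[:,2]-p[1])-13,[0,154],loss='soft_l1');print(lo,len(q),r.x,np.std(r.fun))
E
```

```text
-27 57 [  1.60468246 153.13297989] 1.682965492143711
19 38 [  1.49039211 152.34238418] 1.8917431171773222
```

>>> {"op": "step_arm", "data": {"motion": [[2,-0.3,0,2.5,0],[2,-0.3,0,5,0],[2,-0.3,0,6.5,0],[2,-0.3,0,7.3,0],[2,-0.3,0,7.5,0],[2,-0.3,0,7.5,0],[2,-0.3,0,7.5,0]]}}

```text
time: 7.2
tool_pos: [0.5213, 0.0247, 0.0663]
tcp_rot: [-0.17, 3.135, -0.0]
wrist_force: [-0.4, 0.1, -0.7]
width: 0.289
grip_force: 25.0
```

>>> {"op": "step_arm", "data": {"motion": [[2,0,0,0.1,0],[2,0,0,0.2,0],[2,0,0,0.2,0],[2,0,0,0.2,0]]}}

```text
time: 7.6
tool_pos: [0.5204, 0.025, 0.0634]
tcp_rot: [-0.171, 3.137, -0.0]
wrist_force: [0.0, -0.2, -0.3]
width: 0.295
grip_force: 25.0
```

>>> {"op": "step_arm", "data": {"motion": [[2,0,0,0.1,0],[2,0,0,0.2,0],[2,0,0,0.2,0]]}}

```text
time: 7.9
tool_pos: [0.5207, 0.025, 0.0618]
tcp_rot: [-0.171, 3.136, -0.0]
wrist_force: [-0.3, -0.3, 3.4]
width: 0.295
grip_force: 25.5
```

>>> {"op": "step_arm", "data": {"motion": [[2,0,0,0.1,0],[2,0,0,0.2,0],[2,0,0,0.2,0]]}}

```text
time: 8.2
tool_pos: [0.5209, 0.0249, 0.06]
tcp_rot: [-0.171, 3.136, -0.0]
wrist_force: [-1.4, -1.1, 4.9]
width: 0.291
grip_force: 25.9
```

>>> {"op": "step_arm", "data": {"motion": [[2,0,0,0.1,0],[2,0,0,0.2,0],[2,0,0,0.3,0],[2,0,0,0.4,0],[2,0,0,0.45,0],[2,0,0,0.45,0]]}}

```text
time: 8.8
tool_pos: [0.5202, 0.0249, 0.0553]
tcp_rot: [0.171, -3.137, 0.0]
wrist_force: [-3.0, 0.1, 7.1]
width: 0.294
grip_force: 27.1
```

```bash
python3 - <<'E'
from h import *
b,_=cam('side')
go([.5184,.0245,.08],6.2)
save('tilt.png',b,(190,90,280,170),8)
E
```

```text
pos [0.5202 0.0249 0.0553] yaw -173.75 tool z [-0. -0. -1.] shift [ 0.19 -0.02 -2.47] twist 0.05 (alt -180.0 ) q6 -1.68 F [-2.95 -0.43  7.01] grip 27.106929123401642 w 0.2955084244805659 t 8.85
```

View pics/tilt.png

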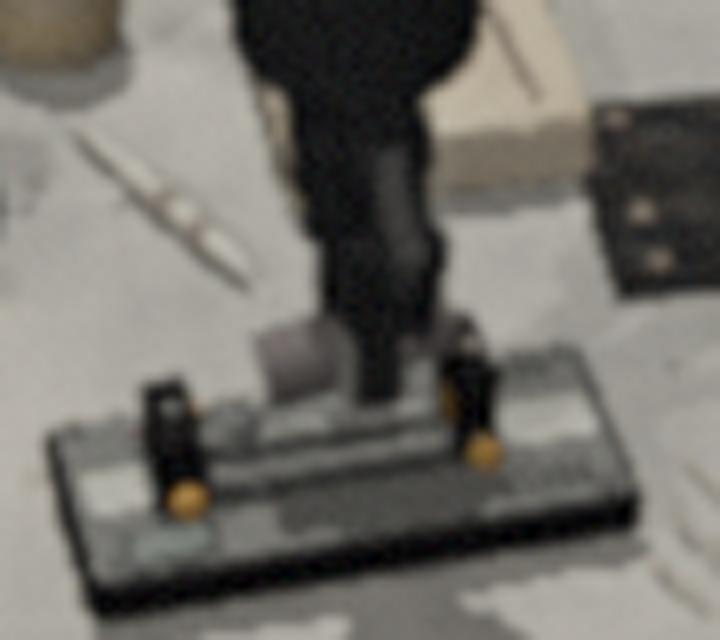

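The crop shows the cell tilted. The flat end at (265,355) is low beside the disc at (235,415), and the button end at (465,330) is on the lip. I move back onto the spring.

>>> {"op": "step_arm", "data": {"motion": [[2,0.2,0,0,0],[2,0.4,0,0.05,0],[2,0.6,0,0.1,0],[2,0.6,0,0.1,0],[2,0.6,0,0.1,0]]}}

```text
time: 9.35
tool_pos: [0.5155, 0.0243, 0.0545]
tcp_rot: [-0.171, 3.135, -0.0]
wrist_force: [1.8, 0.3, 6.3]
width: 0.295
grip_force: 27.0
```

>>> {"op": "step_arm", "data": {"motion": [[2,0.1,0,0,0],[2,0.2,0,0.05,0],[2,0.2,0,0.05,0],[2,0.2,0,0.05,0]]}}

```text
time: 9.75
tool_pos: [0.5138, 0.0241, 0.0541]
tcp_rot: [-0.171, 3.134, -0.0]
wrist_force: [3.5, 0.1, 5.7]
width: 0.29
grip_force: 27.1
```

>>> {"op": "step_arm", "data": {"motion": [[2,0.1,0,0,0],[2,0.2,0,0,0],[2,0.2,0,0,0],[2,0.2,0,0,0]]}}

```text
time: 10.15
tool_pos: [0.5116, 0.0239, 0.0538]
tcp_rot: [-0.171, 3.134, -0.0]
wrist_force: [4.7, -0.1, 4.0]
width: 0.291
grip_force: 26.9
```

>>> {"op": "step_arm", "data": {"motion": [[2,0.1,0,0,0],[2,0.2,0,0,0],[2,0.2,0,0,0],[2,0.2,0,0,0]]}}

```text
time: 10.55
tool_pos: [0.5101, 0.0237, 0.0537]
tcp_rot: [-0.171, 3.133, -0.0]
wrist_force: [6.9, 0.9, 1.6]
width: 0.295
grip_force: 26.6
```

>>> {"op": "step_arm", "data": {"motion": [[2,0.1,0,0,0],[2,0.15,0,0,0],[2,0.15,0,0,0],[2,0.15,0,0,0]]}}

```text
time: 10.95
tool_pos: [0.509, 0.0236, 0.0538]
tcp_rot: [-0.171, 3.132, -0.0]
wrist_force: [7.9, 1.1, 2.3]
width: 0.296
grip_force: 26.6
```

>>> {"op": "step_arm", "data": {"motion": [[2,0,0,0.1,0],[2,0,0,0.2,0],[2,0,0,0.3,0],[2,0,0,0.3,0],[2,0,0,0.3,0]]}}

```text
time: 11.45
tool_pos: [0.5093, 0.0236, 0.051]
tcp_rot: [-0.171, 3.132, -0.0]
wrist_force: [7.5, 0.6, 1.7]
width: 0.293
grip_force: 26.7
```

>>> {"op": "step_arm", "data": {"motion": [[2,0,0,0.15,0],[2,0,0,0.3,0],[2,0,0,0.45,0],[2,0,0,0.6,0],[2,0,0,0.7,0],[2,0,0,0.7,0]]}}

```text
time: 12.05
tool_pos: [0.5097, 0.0236, 0.0442]
tcp_rot: [-0.171, 3.131, -0.0]
wrist_force: [8.3, 1.0, 2.2]
width: 0.292
grip_force: 26.7
```

>>> {"op": "step_arm", "data": {"motion": [[2,0,0,0.1,0],[2,0,0,0.2,0],[2,0,0,0.3,0],[2,0,0,0.3,0]]}}

```text
time: 12.45
tool_pos: [0.5099, 0.0236, 0.0413]
tcp_rot: [-0.171, 3.131, -0.0]
wrist_force: [8.8, 1.0, 1.9]
width: 0.291
grip_force: 26.7
```

```bash
python3 - <<'E'
from h import *
b,_=cam('side')
go([.5184,.0245,.08],6.2)
save('low.png',b,(190,90,280,170),8)
E
```

```text
pos [0.5099 0.0236 0.0413] yaw -173.76 tool z [ 0.006  0.    -1.   ] shift [-0.88 -0.01 -3.86] twist 0.04 (alt -180.0 ) q6 -1.683 F [7.57 0.76 3.34] grip 26.6993710398674 w 0.29521630835125706 t 12.5
```

View pics/low.png

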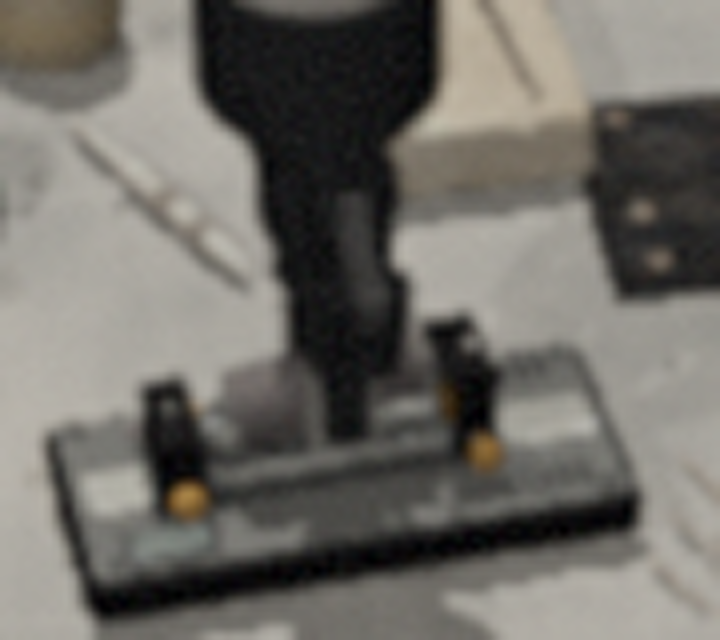

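The crop shows the flat end at (220,400) against the disc and the button end raised at (425,350), just clear of the lip at (450,330). I back off 1 mm more and lower it to level.

>>> {"op": "step_arm", "data": {"motion": [[2,0.1,0,0,0],[2,0.12,0,0,0],[2,0.12,0,0.1,0],[2,0.12,0,0.2,0],[2,0.12,0,0.2,0]]}}

```text
time: 13.0
tool_pos: [0.5092, 0.0235, 0.0396]
tcp_rot: [-0.171, 3.13, -0.0]
wrist_force: [9.1, 0.7, 3.3]
width: 0.293
grip_force: 26.7
```

>>> {"op": "step_arm", "data": {"motion": [[2,0,0,0.1,0],[2,0,0,0.2,0],[2,0,0,0.2,0]]}}

```text
time: 13.3
tool_pos: [0.5093, 0.0235, 0.0376]
tcp_rot: [-0.171, 3.13, -0.0]
wrist_force: [9.7, 1.0, 2.3]
width: 0.295
grip_force: 26.7
```

>>> {"op": "step_arm", "data": {"motion": [[2,0,0,0.1,0],[2,0,0,0.2,0],[2,0,0,0.2,0]]}}

```text
time: 13.6
tool_pos: [0.509, 0.0235, 0.0354]
tcp_rot: [-0.171, 3.13, -0.0]
wrist_force: [9.9, 1.1, 2.9]
width: 0.293
grip_force: 26.7
```

>>> {"op": "step_arm", "data": {"motion": [[2,0,0,0.1,0],[2,0,0,0.15,0],[2,0,0,0.15,0]]}}

```text
time: 13.9
tool_pos: [0.5088, 0.0234, 0.0338]
tcp_rot: [-0.171, 3.131, -0.0]
wrist_force: [9.1, 0.4, 2.9]
width: 0.296
grip_force: 26.7
```

```bash
python3 - <<'E'
from h import *
b,_=cam('side')
go([.5184,.0245,.08],6.2)
save('low2.png',b,(190,90,280,170),8)
E
```

```text
pos [0.5088 0.0234 0.0339] yaw -173.76 tool z [ 0.006  0.    -1.   ] shift [-0.99 -0.   -4.61] twist 0.04 (alt -180.0 ) q6 -1.683 F [9.23 0.37 2.47] grip 26.656191051006317 w 0.2978093288556753 t 13.95
```

View pics/low2.png

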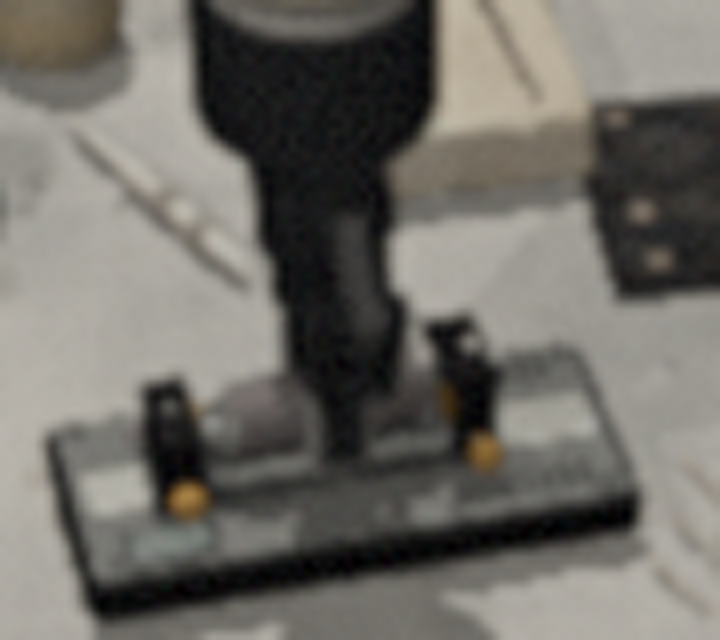

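```bash
cat >> h.py <<'E'
def cellfit(cz):
    from scipy.optimize import least_squares
    im,d=load('side');P=cloud('side',d)[110:160,205:255];C=im[110:160,205:255].astype(int)
    a=np.radians(6.2);M=np.array([[np.cos(a),-np.sin(a)],[np.sin(a),np.cos(a)]])
    Q=np.concatenate([((P[...,:2]-(.5134,.0243))@M),P[...,2:]-.0012],-1).reshape(-1,3)*1e3
    for lo,hi in((-36,-26),(-26,-16),(12,19),(19,27)):
        q=Q[(Q[:,0]>lo)&(Q[:,0]<hi)&(Q[:,2]>cz-7)&(Q[:,2]<cz+22)&(abs(Q[:,1])<15)]
        if len(q)<5: print(lo,len(q));continue
        r=least_squares(lambda p:np.hypot(q[:,1]-p[0],q[:,2]-p[1])-13,[0,cz],loss='soft_l1');print(lo,hi,len(q),r.x.round(1),'ztop',np.percentile(q[:,2],95).round(1),np.std(r.fun).round(2))
E
python3 - <<'E'
from h import *
cellfit(44)
E
```

```text
-36 -26 40 [ 1.1 45.1] ztop 58.4 1.9
-26 -16 39 [ 0.7 45.6] ztop 60.0 1.97
12 19 10 [ 0.6 54.4] ztop 58.8 1.52
19 27 26 [ 1.3 51. ] ztop 63.3 1.35
```

>>> {"op": "step_arm", "data": {"motion": [[2,0,0,0.1,0],[2,0,0,0.2,0],[2,0,0,0.2,0]]}}

```text
time: 14.25
tool_pos: [0.5084, 0.0234, 0.0316]
tcp_rot: [-0.171, 3.132, -0.0]
wrist_force: [8.5, 1.4, 2.6]
width: 0.291
grip_force: 26.6
```

>>> {"op": "step_arm", "data": {"motion": [[2,0,0,0.1,0],[2,0,0,0.2,0],[2,0,0,0.2,0]]}}

```text
time: 14.55
tool_pos: [0.508, 0.0235, 0.0295]
tcp_rot: [-0.171, 3.132, -0.0]
wrist_force: [6.5, 1.1, 2.7]
width: 0.293
grip_force: 26.9
```

```bash
python3 - <<'E'
from h import *
b,_=cam('side')
go([.5184,.0245,.08],6.2);cellfit(44)
E
```

```text
pos [0.508  0.0235 0.0295] yaw -173.76 tool z [ 0.005  0.    -1.   ] shift [-1.07 -0.01 -5.04] twist 0.04 (alt -180.0 ) q6 -1.683 F [7.27 1.04 1.72] grip 26.86102420091629 w 0.29118012811600563 t 14.6
-36 -26 39 [ 2.3 42.9] ztop 56.6 3.33
-26 -16 39 [ 0.5 43.1] ztop 56.8 1.7
12 19 10 [ 0.8 45.3] ztop 54.7 1.58
19 27 28 [ 1.5 43.2] ztop 57.8 2.11
```

>>> {"op": "step_arm", "data": {"motion": [[2,-0.05,0,0.03,0],[2,-0.15,0,0.03,0],[2,-0.25,0,0.03,0],[2,-0.25,0,0.03,0]]}}

```text
time: 15.0
tool_pos: [0.5095, 0.024, 0.029]
tcp_rot: [-0.171, 3.135, 0.001]
wrist_force: [5.4, 2.1, 4.8]
width: 0.288
grip_force: 27.0
```

>>> {"op": "step_arm", "data": {"motion": [[2,-0.1,0,0,0],[2,-0.2,0,0,0],[2,-0.2,0,0,0]]}}

```text
time: 15.3
tool_pos: [0.5108, 0.0242, 0.0289]
tcp_rot: [-0.171, 3.136, 0.001]
wrist_force: [4.2, 1.5, 6.9]
width: 0.297
grip_force: 27.2
```

```bash
python3 - <<'E'
from h import *
b,_=cam('side')
go([.5184,.0245,.08],6.2);cellfit(44)
save('fwd.png',b,(190,90,280,170),8)
E
```

```text
pos [0.5108 0.0242 0.0289] yaw -173.77 tool z [ 0.001  0.001 -1.   ] shift [-0.76 -0.05 -5.11] twist 0.03 (alt -180.0 ) q6 -1.682 F [3.5  1.21 5.98] grip 27.171785831451416 w 0.29331587163344097 t 15.35
-36 -26 33 [ 1.9 40.9] ztop 56.0 3.25
-26 -16 41 [ 2.  42.6] ztop 55.6 2.03
12 19 8 [ 2.7 43.4] ztop 46.7 1.47
19 27 24 [ 2.1 42.7] ztop 55.0 1.69
```

View pics/fwd.png

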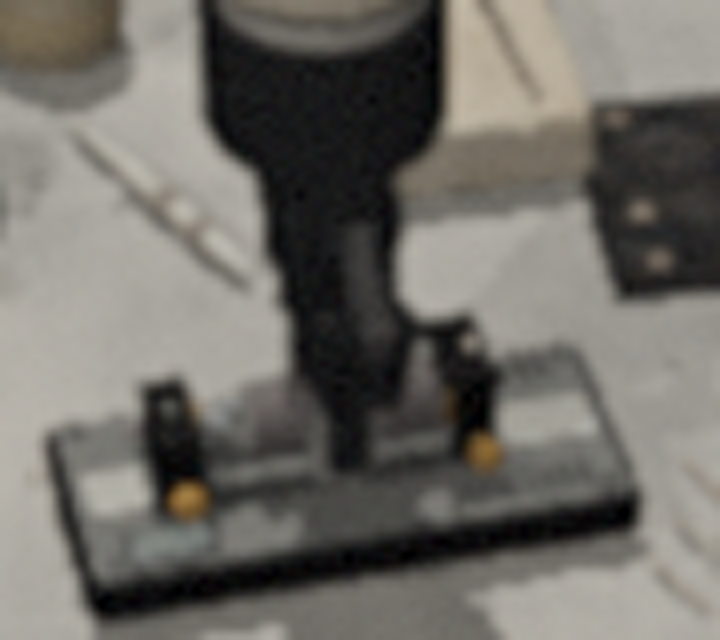

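The crop shows the cell level between the contacts, with the button end entering under the lip at (440,370). I go a little further forward and then release.

>>> {"op": "step_arm", "data": {"motion": [[2,-0.1,0,0,0],[2,-0.2,0,0,0],[2,-0.2,0,0,0],[2,-0.2,0,0,0]]}}

```text
time: 15.75
tool_pos: [0.5114, 0.0242, 0.0289]
tcp_rot: [0.171, -3.135, -0.001]
wrist_force: [0.4, 0.4, 10.9]
width: 0.291
grip_force: 27.6
```

```bash
python3 - <<'E'
from h import *
b,_=cam('side')
go([.5184,.0245,.08],6.2);cellfit(44)
E
```

```text
pos [0.5114 0.0243 0.0289] yaw -173.76 tool z [-0.002  0.    -1.   ] shift [-0.69 -0.05 -5.11] twist 0.04 (alt -180.0 ) q6 -1.681 F [-0.82  0.84  9.54] grip 27.563768327236176 w 0.29026434934712847 t 15.8
-36 -26 33 [ 3.7 41.5] ztop 57.2 3.59
-26 -16 39 [ 1.4 42.4] ztop 56.4 1.62
12 19 7 [ 3.  42.2] ztop 46.4 0.8
19 27 19 [ 1.  43.7] ztop 55.3 1.89
```

```bash
python3 - <<'E'
from h import *
im,d=load('side');P=cloud('side',d)
a=np.radians(6.2);M=np.array([[np.cos(a),-np.sin(a)],[np.sin(a),np.cos(a)]])
for v in range(133,147,1):
    s=[]
    for u in range(210,252):
        q=(P[v,u,:2]-(.5134,.0243))@M*1e3; s.append('%d/%d'%(round(q[0]),round(P[v,u,2]*1e3-1.2)))
    print(v,' '.join(s))
a,_=cam('top');save('topc.png',a,(145,170,205,270),6)
E
```

```text
133 -38/-3 -36/-1 -33/-1 -31/0 -28/0 -25/-2 -23/1 -19/-3 -17/0 -14/-1 -12/0 -10/2 -7/0 -3/-2 -1/0 -12/54 -11/59 -8/58 -12/85 -10/86 -13/105 -13/114 -13/121 -10/118 -8/120 -5/116 -3/118 1/115 2/116 5/113 8/114 11/111 47/-3 30/62 33/60 36/59 37/64 42/57 44/57 45/61 47/63 71/-1
134 -40/2 -36/-1 -34/0 -32/1 -29/1 -26/0 -24/1 -20/-2 -17/-3 -15/-3 -14/3 -10/-2 -7/-3 -5/-1 -2/-2 0/0 -11/55 -7/52 -13/82 -11/86 -13/102 -13/112 -12/114 -10/116 -7/112 -5/114 -2/113 0/112 3/112 5/112 8/109 10/109 29/55 30/60 32/61 34/62 37/61 40/60 41/64 45/58 47/60 62/22
135 -40/-1 -38/0 -35/-1 -32/-3 -30/0 -27/-1 -25/2 -22/2 -18/-3 -16/-1 -14/-1 -10/-3 -8/-1 -7/3 -4/2 -1/0 -11/51 -9/53 -14/82 -11/81 -13/98 -12/104 -12/112 -9/110 -6/109 -4/107 -1/106 2/105 4/104 6/104 8/105 25/57 28/55 31/55 31/61 33/62 36/63 39/61 42/59 44/61 46/61 48/62
136 -41/0 -39/2 -36/1 -33/1 -30/-1 -28/0 -25/-1 -22/-2 -20/-2 -18/2 -15/0 -13/4 -9/-1 -7/1 -4/-1 -1/-1 -12/54 -11/57 -13/75 -11/78 -13/95 -14/107 -11/105 -8/104 -6/104 -3/101 0/100 1/105 5/99 7/99 9/98 25/55 27/54 29/55 30/60 33/61 35/62 38/60 40/61 44/55 45/62 48/60
137 -53/5
[... 2028 characters left out ...]
7/45 -15/45 -13/46 -11/50 -8/46 -6/50 -4/53 -1/50 1/52 3/50 7/45 12/38 16/32 18/33 20/35 23/33 25/34 28/34 31/31 34/31 35/34 36/38 40/35 42/38 44/37 48/34
145 -58/51 -56/52 -54/53 -51/49 -49/55 -44/41 -42/42 -40/42 -34/28 -32/28 -32/41 -30/41 -28/45 -25/44 -22/42 -20/42 -17/40 -14/40 -12/39 -11/44 -8/45 -7/51 -4/49 -2/48 1/47 3/49 5/49 13/31 15/32 18/31 20/30 23/30 26/28 27/32 30/32 33/28 35/30 36/36 39/34 41/37 43/38 45/40
146 -59/50 -57/51 -54/50 -51/48 -49/47 -45/40 -40/28 -37/25 -35/28 -32/27 -30/29 -30/40 -27/38 -24/36 -22/38 -20/39 -17/37 -14/35 -12/38 -11/41 -8/39 -7/45 -5/46 -1/42 1/42 3/47 6/42 12/28 15/28 17/31 20/27 23/28 25/29 28/26 30/26 32/29 36/25 36/32 38/36 40/38 43/36 45/36
```

View pics/topc.png

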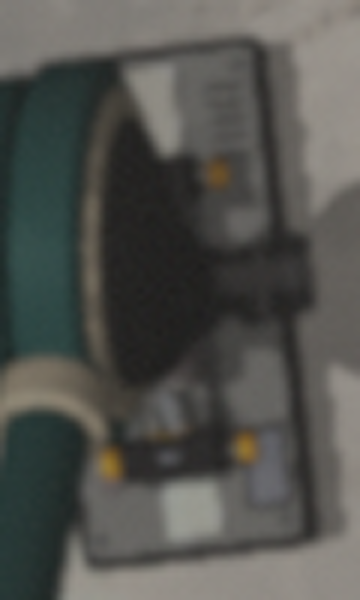

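The depth shows the flat end at x≈−30 mm, the can top at about 56 mm, and the can running under the lip to the wall at about 35 mm. That matches the loaded position, with the commanded forward push now stopped by the wall. I release and withdraw.

>>> {"op": "step_arm", "data": {"motion": [[2.8,0.1,0,0,0],[3.5,0.1,0,0,0],[4.5,0.1,0,0,0],[5,0.1,0,0,0],[5,0.1,0,0,0],[5,0.1,0,-1,0],[5,0.1,0,-3,0],[5,0.1,0,-6,0],[5,0.1,0,-10,0],[5,0.1,0,-14,0],[5,0.1,0,-18,0],[5,5,0,-20,0],[5,5,0,-20,0],[5,5,0,-20,0]]}}

```text
time: 17.25
tool_pos: [0.4624, 0.0186, 0.23]
tcp_rot: [-0.171, 3.134, -0.0]
wrist_force: [0.5, -0.4, 0.7]
width: 0.588
grip_force: 0.0
```

```bash
python3 - <<'E'
from h import *
b,_=cam('side');a,_=cam('top')
go([.5184,.0245,.08],6.2);cellfit(43)
save('end.png',np.hstack([cv2.resize(b[90:170,190:280],(500,444)),cv2.resize(a[170:270,145:205],(266,444))]))
E
```

```text
pos [0.4625 0.0187 0.2281] yaw -173.76 tool z [-0.  0. -1.] shift [-5.62 -0.03 14.81] twist 0.04 (alt -180.0 ) q6 -1.693 F [ 0.47 -0.38 -0.6 ] grip 0.0 w 0.5880695792989369 t 17.35
-36 -26 31 [ 1.7 41.8] ztop 57.4 4.29
-26 -16 40 [ 1.8 43.8] ztop 56.8 1.66
12 19 25 [ 2.1 43.3] ztop 57.6 1.99
19 27 31 [ 1.9 43.1] ztop 56.3 1.81
```

View pics/end.png

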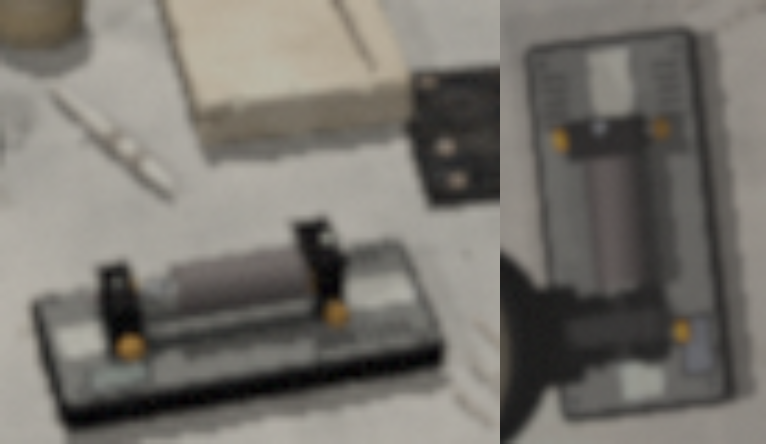

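The picture shows the cell level in the cradle, from the disc at (160,290) to under the lip at (315,265), with the gripper clear. I hand it in.

```bash
python3 -c "
from workcell import bot
print(bot.finish_job())"
```

```text
the job is handed in; nothing more can be done
None
```

The thick cell is in the charger, level and under the lip, with the gripper clear and the slim cell never touched; the job was handed in at about 17 s of 51 s, but no verdict came back.

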